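Hold the die pen's gate open at the watch press

TASK

Clear the way first: slide the watch carriage by its knob along its rail until it is fully home against the stop under the press head. Then free the gate of the die pen by squeezing its two catches fully shut, the one at the gate's free end first and the one by the hinge second, and only then swing the gate past its detent to wide open, at least square to where it stood shut. The gate is sprung, so finish while still holding it there with the gripper, and leave the loose dies, tools and parts where they lie.

Things in the scene. Friction and masses are not known exactly. Their poses are not given: they have to be found in the camera images.
- station: Fixed black base plate, 12 mm thick, about 330 x 420 mm, carrying a white press, a carriage on a rail and a low pen with a gate. Origin on the table under the shut gate. Its x points from the gate into the pen (away from the robot), its y along the shut gate and the rail, from the press towards the gate's hinge; z up. Its yaw varies. All parts keep to these axes; rail at x = -120 mm, top 22 mm high.
- press_ram (a point): Lower end of the press ram (28 mm across), 100 mm above the table and over the rail. Above it the press head, 56 mm square, underside 146 mm high; the press stands 320 mm high, its column 105 mm further towards station -y.
- carriage (a joint): Watch carriage, a black slide 50 x 150 mm with an aluminium block, four white nylon buttons and a steel watch (up to 72 mm above the table). Value = travel in m along the rail towards the press (station -y): starts at 0 to 0.04, fully home = 0.150. About 3 N of friction; stays where it is left. Away from home it stands in the gate's path and stops it at about 30 degrees.
- carriage_knob (a point): Upright round steel knob of the carriage, 18 mm across, its bare stem from 42 to 98 mm above the table; this point is on its axis at 80 mm. It stands at the hinge end of the carriage, 100 mm from the watch, so when home it is 72 mm short of the press head.
- free_catch (a joint): Catch at the gate's free end (nearer the press): a sliding steel tab and a fixed steel lug on the bar behind the gate, each 9 mm thick along station y, 20 mm wide along x, 60 to 96 mm above the table. Value = travel in m of the tab towards the lug (station -y): 0 latched, 0.018 fully squeezed; 5 N friction, stays where it is left. Its hook over the gate's top bars a gate tongue until 0.011.
- free_catch_mid (a point): Fixed point half-way between the outer faces of tab and lug of the free-end catch when latched, 78 mm above the table. Latched, the outer faces are 52 mm apart (tab face 26 mm towards station +y, fixed lug face 26 mm towards -y); squeezed, 34 mm apart, the middle then 9 mm further towards -y.
- hinge_catch (a joint): The like catch by the gate's hinge, 100 mm further along station +y; same build, values and friction.
- hinge_catch_mid (a point): The same point of the hinge-side catch (same sizes and directions as for the free-end catch).
- gate (a joint): Upright aluminium gate, 170 x 9 mm, 32 to 70 mm above the table (tongues to 92). Value = opening in rad, 0 shut; opens towards the robot, the free end going from station -y to -x (clockwise from above). A spring pulls it shut (1 to 2 N at the post); a sprung detent must be pushed over at 0.5 to 1.2 rad (about 4 N more); let go wide open it falls back to about 1.15. Stop at 1.70.
- gate_post (a point): The gate's grip: upright round steel post, 14 mm across, on a bracket in front of the gate; bare from 55 to 118 mm above the table; this point is on its axis at 100 mm. It turns with the gate, 135 mm from the hinge axis (gate shut: 50 mm towards station -x and 125 mm towards station -y of the hinge).
- hinge_axis (a point): Point on the gate's vertical hinge axis, 80 mm above the table (fixed to the station).
- die_wide: Loose white nylon die in the pen, 38 mm across, 30 mm high; origin under its foot. Leave alone.
- die_mid: Loose white nylon die in the pen, 30 mm across, 34 mm high; leave alone.
- die_slim: Loose white nylon die in the pen, 24 mm across, 38 mm high; leave alone.
- nylon_block: Loose white nylon block 28 x 28 x 22 mm on the base plate between pen and press; leave alone.
- screwdriver: Loose screwdriver, 150 mm long, on the green mat; leave alone.
- case_ring: Loose steel ring, 42 mm across, 8 mm high, on the green mat; leave alone.
- parts_dish: Loose glass dish, 70 mm across, 25 mm high, on the table behind the press; leave alone.
- oil_jar: Loose amber jar, 40 mm across, 55 mm high, on the table before the green mat; leave alone.

How it is judged:
By the outcome, as a careful person would: the job done as asked, in the order asked, and still so for the second after the job is handed in, while the arm keeps its last pose, push and grip.
It also fails if it takes over 72 s, if anything falls off the work surface, if the arm or the gripper's body presses on something with over 40 N, if the wrist force passes 120 N, or if a joint passes its speed limit or range.

ROBOT

A 7-joint arm with a two-finger parallel gripper is mounted at the origin on the work surface. World frame = base frame: x ahead of the robot, y to its left, z up, the work surface at z = 0. Lengths are in m, angles in rad, forces in N, time in s.
With the tool pointing down it reaches from about 0.425 to 0.925 m from the base axis. Payload 6.8 kg.
Tool frame: the origin (TCP) lies at the very end of the fingers, on their centre line; the grasp point (between the pads) lies hold_point_z behind it (hold_point_z is the distance from the TCP to the grasp point, in m); z points along the fingers, y is the direction in which the jaws open and shut (so a half turn about z gives the same grasp; the last joint's range is limited). The gripper opens to 88 mm and grips with 3 to 60 N. Pads are 20 mm wide; open, the fingers measure 115 mm over their backs; the gripper's body (75 mm by 178 mm) begins 61 mm behind the grasp point.
Start: joints at [1.159, 0.477, 0.022, 1.555, -0.011, 1.109, -0.083], TCP at [0.202, -0.644, 0.223] pointing down, gripper open.
Joint ranges: [-2.96, 2.96], [-0.34, 2.1], [-1.41, 1.46], [0.24, 2.44], [-1.37, 4.51], [0.17, 1.92], [-2.96, 2.96]. Speed limits (rad/s): [2.39, 2.39, 3.14, 3.14, 3.14, 3.14, 3.14].

INTERFACE

Orientations are given as a unit quaternion [w, x, y, z].
In Python, from cell import sense, capture, finish_job, hold_point_z gives the robot as it stands.
- The arm moves only by the shell command python3 -m crank 'ROWS' [FORCE]. ROWS is JSON, a list of rows, each a list of 3 entries, a list of its own where there are three numbers: the finger opening in mm, from 0 to 87.8, then the shift along the tool's x, y, z in units of 25 mm (1.0 is 25 mm), then the turn, a rotation vector about the tool's x, y, z in units of 6 degrees (1.0 is 6 degrees). A call has 1 to 5 rows; each row is the pose to reach, as a shift and turn from the pose commanded when the call began, along the tool's axes at that moment; what a row does not reach only later rows make up. A row lasts 1/12 s, in which the tool goes at most 41.7 mm and 7.16 degrees, less where a joint would pass 70% of its speed; a pose out of reach is approached as far as the arm can. A call with a gripper value outside its range is refused whole. The fingers move at their own pace and stop on an object; FORCE is the grip in N (left out, the last holds). Time passes only in rows, so rows that repeat a pose let the fingers close. It gives the time, the measured TCP pose, the force and the opening at its end, in the units of the state.
- sense(): the state, without advancing time (a new reading comes with each control period).
- capture(name): name is "scene" or "top" or "wrist"; returns a dict with "color" (420x560x3 uint8, red, green, blue), "vfov" (degrees; the focal length in pixels is half the picture's height over the tangent of half this angle, whatever the lens; pixels are square), "cx", "cy" (the principal point, pixels), "rvec" (rotation vector, rad) and "tvec" (3), from world to camera coordinates, as OpenCV has them. Camera axes: x right, y down, z forward; pixel columns grow to the right and rows downward; lengths in m; the calibration is good to about 2 mm. A picture is of the moment at which its call begins. There is no depth.
- finish_job(): hands the job in, once; it reports no verdict.
The state is a dict: "t": time; "joints": joint angles; "joint_vel": joint speeds; "joint_efforts": joint torques, N m; "tool_pos": TCP position; "eef_rot": TCP orientation; "ft_force": force on the tool from outside, world axes, zero at the start; "wrist_torque": the same for the moment, N m; "grip_width": finger opening in m.
Only numpy, scipy, OpenCV 4.12 (cv2) and the standard library are available. Lean on these libraries where they do the work, as an engineer would, in place of code of your own. Each camera call takes 0.05 s, during which the arm holds its last target.

## Working session

There is one attempt and no reset: what is moved stays moved. The work goes in short steps, Python scripts to look and compute and a shell command to move; the robot and the scene stay as the last step left them, time stands still between calls to the robot, and variables do not carry over. Pictures are saved under pics/ and viewed, and the job is handed in when it is done.

```bash
mkdir -p pics; ls; python3 - <<'E'
from cell import sense,capture,hold_point_z
import cv2
print(hold_point_z,sense())
for n in("scene","top","wrist"):
    c=capture(n);cv2.imwrite(f"pics/{n}0.png",c["color"][:,:,::-1]);print(n,{k:v for k,v in c.items() if k!="color"})
E
```

```text
pics
0.0187 {'t': 0.0, 'joints': array([ 1.15892353,  0.47777225,  0.02233239,  1.55641016, -0.01152429,
        1.10924597, -0.08311773]), 'joint_vel': array([ 0.00030665, -0.00082283, -0.00087282, -0.00013149, -0.00036974,
        0.00024144, -0.00141478]), 'joint_efforts': array([ 3.68218998e-04, -5.82840693e+01,  1.53444529e+00, -2.72603184e+01,
       -5.43106603e-02,  1.68916932e-02,  1.52853745e-04]), 'tool_pos': array([ 0.20173752, -0.64355386,  0.22171766]), 'eef_rot': array([-8.35184267e-04,  9.88487059e-01,  1.51303023e-01, -1.78475258e-04]), 'ft_force': array([0.10593525, 0.46581316, 0.56271625]), 'wrist_torque': array([-0.00423901,  0.00334058, -0.00427894]), 'grip_width': 0.08796460590209677}
scene {'vfov': 57.461885901547205, 'cx': 276.8568186972066, 'cy': 208.104552934458, 'rvec': array([ 2.47822953,  0.8328178 , -0.24849997]), 'tvec': array([-0.54207465, -0.1719444 ,  1.09901716])}
top {'vfov': 57.054846475400616, 'cx': 274.55227785665045, 'cy': 214.06377180702492, 'rvec': array([ 2.14131398, -2.09840444,  0.16147232]), 'tvec': array([0.14591746, 0.59868119, 0.95309033])}
wrist {'vfov': 65.99731394698448, 'cx': 280.8517116358823, 'cy': 205.3787793621708, 'rvec': array([-2.3577889 ,  1.73131338,  0.23052541]), 'tvec': array([-0.67311648, -0.03085203,  0.391068  ])}
```

View pics/scene0.png

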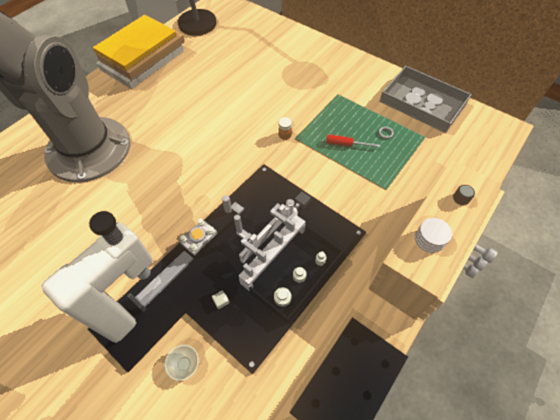

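View pics/top0.png

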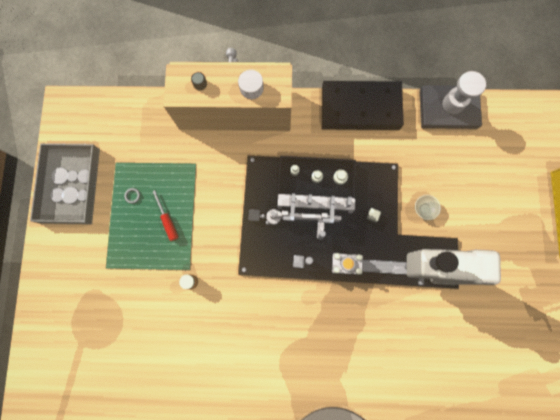

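View pics/wrist0.png

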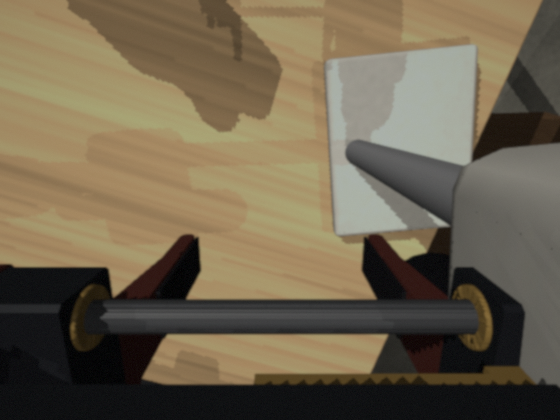

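```bash
cat > h.py <<'E'
import numpy as np,cv2
from cell import sense,capture,hold_point_z
from scipy.spatial.transform import Rotation as R
class Cam:
    def __init__(s,n):
        c=capture(n);s.img=c["color"][:,:,::-1].copy();f=210/np.tan(np.radians(c["vfov"]/2))
        s.K=np.array([[f,0,c["cx"]],[0,f,c["cy"]],[0,0,1]]);s.rv=c["rvec"];s.tv=c["tvec"];s.R=R.from_rotvec(s.rv).as_matrix();s.C=-s.R.T@s.tv
    def plane(s,u,v,z):
        d=s.R.T@np.linalg.inv(s.K)@[u,v,1];return s.C+d*(z-s.C[2])/d[2]
    def proj(s,p): return cv2.projectPoints(np.atleast_2d(np.array(p,float)),s.rv,s.tv,s.K,None)[0][:,0]
    def crop(s,name,u0,v0,w,h,k): cv2.imwrite(name,cv2.resize(s.img[v0:v0+h,u0:u0+w],None,fx=k,fy=k,interpolation=cv2.INTER_CUBIC))
def tri(c1,p1,c2,p2):
    X=cv2.triangulatePoints(c1.K@np.c_[c1.R,c1.tv],c2.K@np.c_[c2.R,c2.tv],np.array(p1,float).reshape(2,1),np.array(p2,float).reshape(2,1))[:,0];X=X[:3]/X[3]
    return X,c1.proj(X)[0]-p1,c2.proj(X)[0]-p2
E
python3 - <<'E'
from h import *
t=Cam("top");s=Cam("scene");print(t.C,s.C)
t.crop("pics/t1.png",235,145,240,150,3.3);s.crop("pics/s1.png",150,160,220,150,3.6)
for p in [(251.5,159.5),(394,167.5),(243.5,270),(456,283)]: print(t.plane(*p,.012))
E
```

```text
[0.42110264 0.13371847 1.04541101] [ 0.874552   -0.23811221  0.84244281]
[0.75633961 0.22675476 0.012     ]
[ 0.73940804 -0.16750546  0.012     ]
[0.45078331 0.23811083 0.012     ]
[ 0.42910863 -0.31842317  0.012     ]
```

View pics/t1.png

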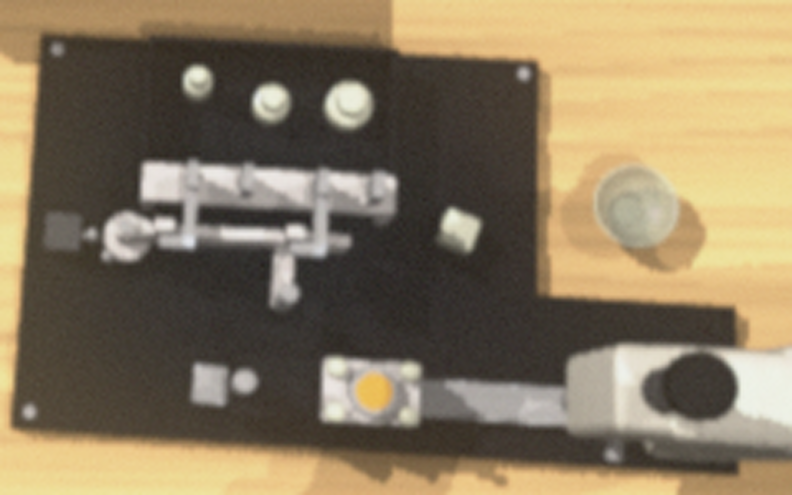

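View pics/s1.png

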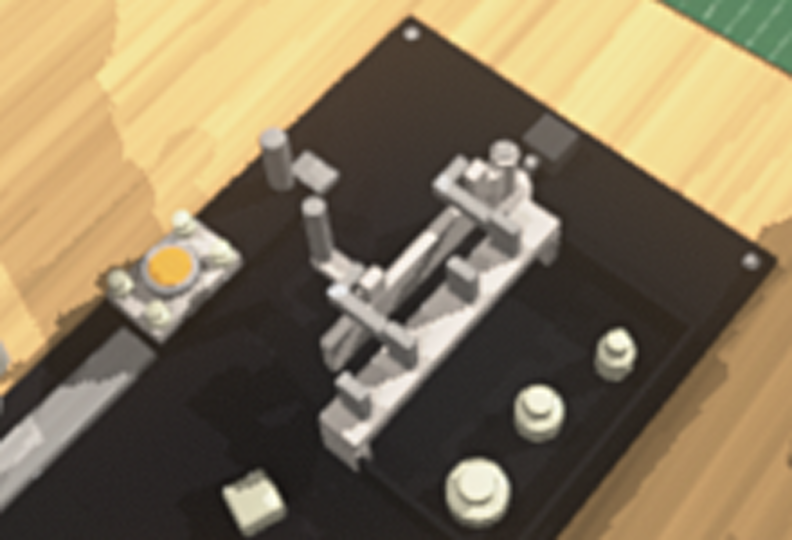

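```bash
python3 - <<'E'
from h import *
t=Cam("top");s=Cam("scene")
T=lambda u,v:np.array([235+u/3.3,145+v/3.3]); S=lambda u,v:np.array([150+u/3.6,160+v/3.6])
yaw=-.0415; Rm=np.array([[np.cos(yaw),-np.sin(yaw)],[np.sin(yaw),np.cos(yaw)]])
P={}
for n,a,b,z in [("knob",(245,381),(275,137),.098),("post",(285,268),(315,203),.118),("htab",(193,170),(507,222),.096),("hlug",(248,172),(462,262),.096),("ftab",(322,176),(400,333),.096),("flug",(380,180),(352,382),.096),("hingecap",(127,228),(504,150),.1),("watch",(373,391),(170,265),.072)]:
    X,e1,e2=tri(t,T(*a),s,S(*b)); A=t.plane(*T(*a),z);B=s.plane(*S(*b),z)
    print(n,X.round(4),e1.round(1),"top",A.round(4),"scene",B.round(4),"stn(from top)",(Rm.T@A[:2]).round(4),(Rm.T@B[:2]).round(4))
E
```

```text
knob [0.4768 0.0713 0.0902] [-0.8 -0.7] top [0.4747 0.0699 0.098 ] scene [0.4825 0.07   0.098 ] stn(from top) [0.4714 0.0896] [0.4792 0.09  ]
post [0.552  0.04   0.1289] [1.5 1.3] top [0.5566 0.0426 0.118 ] scene [0.5441 0.0404 0.118 ] stn(from top) [0.5543 0.0656] [0.542  0.0629]
htab [0.6359 0.1113 0.0913] [-0.4 -0.4] top [0.6339 0.1104 0.096 ] scene [0.6383 0.1102 0.096 ] stn(from top) [0.6287 0.1366] [0.6331 0.1366]
hlug [0.6331 0.0694 0.0984] [-0.3 -0.2] top [0.633  0.0685 0.096 ] scene [0.6329 0.0711 0.096 ] stn(from top) [0.6296 0.0948] [0.6294 0.0973]
ftab [0.6314 0.0121 0.0935] [0. 0.] top [0.6309 0.0124 0.096 ] scene [0.6322 0.0112 0.096 ] stn(from top) [0.6298 0.0386] [0.6312 0.0374]
flug [ 0.629  -0.0307  0.0964] [-0.2 -0.2] top [ 0.6286 -0.0314  0.096 ] scene [ 0.6294 -0.03    0.096 ] stn(from top) [ 0.6293 -0.0053] [ 0.6301 -0.0039]
hingecap [0.5945 0.1625 0.0708] [-0.8 -0.8] top [0.5874 0.1595 0.1   ] scene [0.6069 0.1496 0.1   ] stn(from top) [0.5803 0.1838] [0.6002 0.1746]
watch [ 0.4722 -0.0293  0.0599] [-0.4 -0.3] top [ 0.4707 -0.0284  0.072 ] scene [ 0.4793 -0.0315  0.072 ] stn(from top) [ 0.4715 -0.0088] [ 0.4802 -0.0116]
```

```bash
cat >> h.py <<'E'
def go(x,y,z,ang=None):
    "print shift (25mm) and turn (6deg) to reach TCP pos with tool y at world angle ang (deg), pointing down"
    s=sense();q=s["eef_rot"];r=R.from_quat([q[1],q[2],q[3],q[0]])
    d=r.inv().apply(np.array([x,y,z])-s["tool_pos"])/.025
    ya=r.as_matrix()[:,1];cur=np.degrees(np.arctan2(ya[1],ya[0]))
    w=np.zeros(3)
    if ang is not None:
        a=np.radians(ang);Y=np.array([np.cos(a),np.sin(a),0]);Z=np.array([0,0,-1.]);X=np.cross(Y,Z)
        w=np.degrees((r.inv()*R.from_matrix(np.c_[X,Y,Z])).as_rotvec())/6
    print("t",round(s["t"],2),"pos",s["tool_pos"].round(4),"yang",cur.round(2),"F",s["ft_force"].round(1),"w",round(s["grip_width"],4),"SHIFT",d.round(2),"TURN",w.round(2))
E
python3 -m crank '[[70,[0,0,-1.6],[0,0,0]],[70,[0,0,-3.2],[0,0,0]],[70,[0,0,-4.8],[0,0,0]],[70,[0,0,-5.6],[0,0,0]]]' 20
python3 -c "
from h import *;go(.47,.07,.36,-2.4);print(sense()['joints'])"
```

```text
t: 0.68
tool_pos: [0.2023, -0.6454, 0.3684]
eef_rot: [0.003, 0.988, 0.151, 0.001]
ft_force: [-0.5, -0.5, 1.0]
grip_width: 0.0703
t 0.68 pos [ 0.2023 -0.6454  0.3684] yang -72.61 F [-0.5 -0.5  1. ] w 0.0703 SHIFT [ 18.77 -24.11   0.19] TURN [  0.06   0.03 -11.7 ]
[ 1.15076888  0.38989333  0.03502719  1.36104985 -0.01357635  1.38408045
 -0.08166445]
```

```bash

python3 -m crank '[[70,[1,-1.28,0],[0,0,-0.8]],[70,[2,-2.56,0],[0,0,-1.6]],[70,[3,-3.84,0],[0,0,-2.4]],[70,[4,-5.12,0],[0,0,-3.2]],[70,[5,-6.4,0],[0,0,-4]]]'
python3 -c "
from h import *;go(.47,.07,.36,-2.4)"
```

```text
t: 1.1
tool_pos: [0.2737, -0.4521, 0.3627]
eef_rot: [0.0, 0.935, 0.355, -0.0]
ft_force: [1.3, 0.1, -0.5]
grip_width: 0.07
t 1.1 pos [ 0.2737 -0.4521  0.3627] yang -48.37 F [ 1.3  0.1 -0.5] w 0.07 SHIFT [ 19.74 -10.39   0.1 ] TURN [ 0.    0.   -7.66]
```

```bash

python3 -m crank '[[70,[1.4,-0.74,0],[0,0,-0.8]],[70,[2.8,-1.48,0],[0,0,-1.6]],[70,[4.2,-2.22,0],[0,0,-2.4]],[70,[5.6,-2.96,0],[0,0,-3.2]],[70,[7,-3.7,0],[0,0,-4]]]'
python3 -c "
from h import *;go(.47,.07,.36,-2.4)"
```

```text
t: 1.52
tool_pos: [0.3436, -0.267, 0.3629]
eef_rot: [0.0, 0.84, 0.542, -0.0]
ft_force: [0.9, 0.1, 0.0]
grip_width: 0.0702
t 1.52 pos [ 0.3436 -0.267   0.3629] yang -24.37 F [0.9 0.1 0. ] w 0.0702 SHIFT [14.37 -0.96  0.11] TURN [ 0.01  0.01 -3.66]
```

```bash

python3 -m crank '[[70,[1.6,-0.1,0],[0,0,-0.8]],[70,[3.2,-0.2,0],[0,0,-1.6]],[70,[4.8,-0.3,0],[0,0,-2.4]],[70,[6.4,-0.4,0],[0,0,-3.2]],[70,[8,-0.53,0],[0,0,-3.66]]]'
python3 -c "
from h import *;go(.477,.0705,.36,-2.4)"
```

```text
t: 1.93
tool_pos: [0.4148, -0.0796, 0.363]
eef_rot: [0.001, 0.722, 0.692, 0.0]
ft_force: [0.7, -1.1, -0.8]
grip_width: 0.0703
t 1.93 pos [ 0.4148 -0.0796  0.363 ] yang -2.41 F [ 0.7 -1.1 -0.8] w 0.0703 SHIFT [6.1  2.23 0.12] TURN [ 0.01  0.01 -0.  ]
```

Move over the knob and descend partway, then look with the wrist camera.

```bash

python3 -m crank '[[60,[1.5,0.6,0],[0,0,0]],[60,[3,1.1,0],[0,0,0]],[60,[4.5,1.7,1.0],[0,0,0]],[60,[6.1,2.23,2.2],[0,0,0]],[60,[6.1,2.23,3.6],[0,0,0]]]'
python3 - <<'E'
from h import *
go(.477,.0705,.061,-2.4)
w=Cam("wrist");cv2.imwrite("pics/w1.png",w.img)
E
```

```text
t: 2.35
tool_pos: [0.4799, 0.073, 0.2791]
eef_rot: [0.002, 0.721, 0.692, 0.004]
ft_force: [0.7, 0.3, -0.6]
grip_width: 0.06
t 2.35 pos [0.4799 0.073  0.2791] yang -2.35 F [ 0.7  0.3 -0.6] w 0.06 SHIFT [-0.14 -0.18  8.72] TURN [ 0.08 -0.04  0.01]
```

View pics/w1.png

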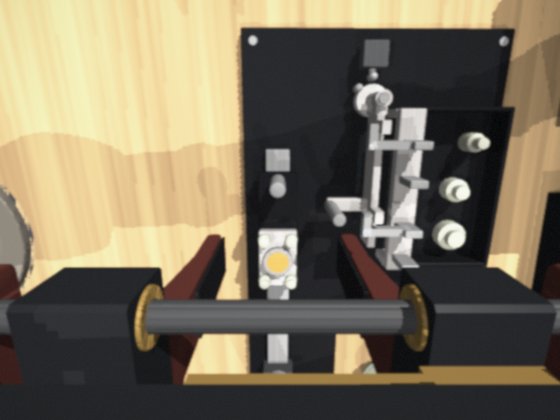

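```bash
python3 - <<'E'
from h import *
w=Cam("wrist");w.crop("pics/w2.png",230,20,220,260,2.3)
print(w.C)
yaw=-.0415; Rm=np.array([[np.cos(yaw),-np.sin(yaw)],[np.sin(yaw),np.cos(yaw)]])
for p,z in [((278,191),.098),((252,41),.012),((504,41),.012)]: 
  A=w.plane(*p,z);print(p,A.round(4),(Rm.T@A[:2]).round(4))
E
```

```text
[0.47904836 0.14162644 0.43179649]
(278, 191) [0.471  0.0701 0.098 ] [0.4676 0.0896]
(252, 41) [0.4458 0.2344 0.012 ] [0.4356 0.2527]
(504, 41) [0.7429 0.222  0.012 ] [0.733  0.2527]
```

View pics/w2.png

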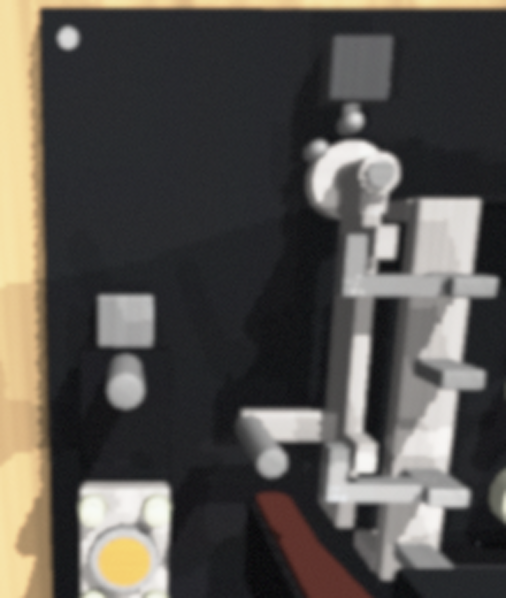

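```bash

python3 -m crank '[[60,[0,0,1.4],[0,0,0]],[60,[0,0,2.9],[0,0,0]],[60,[0,0,4.4],[0,0,0]],[60,[0,0,5.6],[0,0,0]],[60,[0,0,5.6],[0,0,0]]]'
python3 - <<'E'
from h import *
go(.477,.0705,.061,-2.4)
w=Cam("wrist");w.crop("pics/w3.png",150,60,280,210,2.8)
for p in [(284.8,190)]: print(w.C)
E
```

```text
t: 2.87
tool_pos: [0.4739, 0.0647, 0.1332]
eef_rot: [-0.002, 0.724, 0.69, -0.004]
ft_force: [-0.3, 0.4, 0.7]
grip_width: 0.0601
t 2.87 pos [0.4739 0.0647 0.1332] yang -2.73 F [-0.3  0.4  0.7] w 0.0601 SHIFT [0.25 0.13 2.89] TURN [-0.07  0.02 -0.05]
[0.47904388 0.13531715 0.29480736]
```

View pics/w3.png

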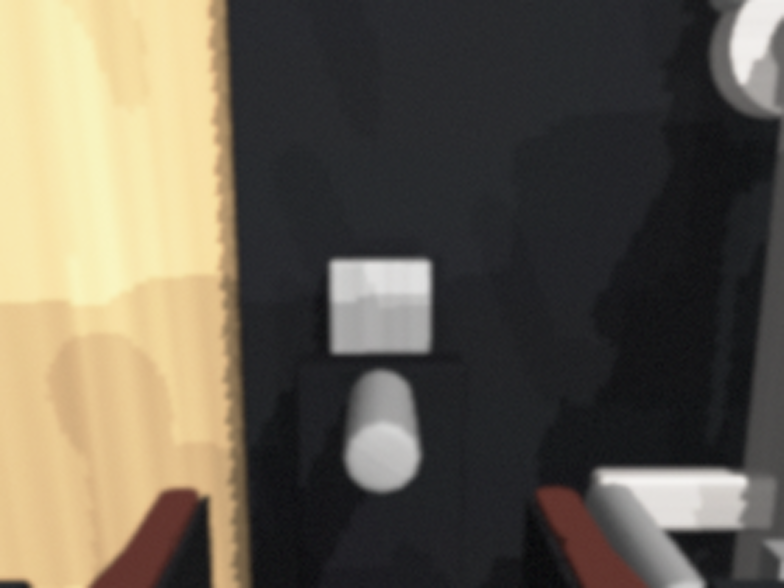

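```bash

python3 - <<'E'
from h import *
go(.477,.0705,.061,-2.4)
w=Cam("wrist");print(w.plane(286.4,223.2,.098),sense()["joint_vel"].round(3))
go(.477,.0705,.061,-2.4)
E
```

```text
t 2.92 pos [0.4757 0.0655 0.136 ] yang -2.71 F [0.4 0.1 0.1] w 0.0599 SHIFT [0.2  0.06 3.  ] TURN [-0.04  0.01 -0.05]
[0.47965445 0.07111336 0.098     ] [ 0.005 -0.036 -0.021 -0.038 -0.002 -0.004 -0.001]
t 2.97 pos [0.4773 0.0663 0.1379] yang -2.7 F [0.9 0.4 0.4] w 0.0604 SHIFT [ 0.17 -0.02  3.08] TURN [-0.    0.   -0.05]
```

```bash

python3 -m crank '[[60,[0.17,0.05,1.0],[0,0,0]],[60,[0.17,0.05,2.2],[0,0,0]],[60,[0.17,0.05,3.08],[0,0,0]],[60,[0.17,0.05,3.08],[0,0,0]],[60,[0.17,0.05,3.08],[0,0,0]]]' 30
python3 -m crank '[[0,[0,0,0],[0,0,0]],[0,[0,0,0],[0,0,0]],[0,[0,0,0],[0,0,0]],[0,[0,0,0],[0,0,0]],[0,[0,0,0],[0,0,0]]]' 30
python3 -c "
from h import *;go(.477,.0705,.061,-2.4)"
```

```text
t: 3.38
tool_pos: [0.4798, 0.0712, 0.0618]
eef_rot: [0.001, 0.723, 0.69, 0.001]
ft_force: [-0.3, 0.3, 0.4]
grip_width: 0.0601
t: 3.8
tool_pos: [0.4788, 0.0712, 0.0605]
eef_rot: [0.0, 0.723, 0.691, 0.0]
ft_force: [-0.3, -0.5, 0.3]
grip_width: 0.03
t 3.8 pos [0.4788 0.0712 0.0605] yang -2.65 F [-0.3 -0.5  0.3] w 0.03 SHIFT [-0.03 -0.07 -0.02] TURN [ 0.01 -0.   -0.04]
```

```bash

python3 -m crank '[[0,[0,0,0],[0,0,0]],[0,[0,0,0],[0,0,0]],[0,[0,0,0],[0,0,0]]]' 30
python3 -m crank '[[0,[-0.4,0,0],[0,0,0]],[0,[-1.0,0,0],[0,0,0]],[0,[-1.6,0,0],[0,0,0]],[0,[-2.2,0,0],[0,0,0]],[0,[-2.8,0,0],[0,0,0]]]' 30
python3 -c "
from h import *;go(.477,.0705,.061,-2.4)"
```

```text
t: 4.05
tool_pos: [0.4774, 0.0713, 0.0599]
eef_rot: [-0.0, 0.723, 0.691, -0.001]
ft_force: [-3.8, -0.3, 5.6]
grip_width: 0.0178
t: 4.47
tool_pos: [0.4744, 0.002, 0.0599]
eef_rot: [-0.001, 0.723, 0.691, 0.0]
ft_force: [-2.6, 3.6, 3.1]
grip_width: 0.0174
t 4.47 pos [0.4744 0.002  0.0599] yang -2.55 F [-2.6  3.6  3.1] w 0.0174 SHIFT [ 2.74 -0.02 -0.04] TURN [-0.01 -0.01 -0.02]
```

```bash

python3 -m crank '[[0,[-0.4,0,0],[0,0,0]],[0,[-0.8,0,0],[0,0,0]],[0,[-1.2,0,0],[0,0,0]],[0,[-1.6,0,0],[0,0,0]]]' 30
python3 -m crank '[[0,[-0.3,0,0],[0,0,0]],[0,[-0.5,0,0],[0,0,0]]]' 30
python3 -m crank '[[0,[-0.2,0,0],[0,0,0]],[0,[-0.3,0,0],[0,0,0]]]' 30

```

```text
t: 4.8
tool_pos: [0.4727, -0.0386, 0.0599]
eef_rot: [-0.0, 0.723, 0.691, -0.0]
ft_force: [-3.1, 2.7, 5.5]
grip_width: 0.0176
t: 4.97
tool_pos: [0.4721, -0.0517, 0.0599]
eef_rot: [-0.0, 0.723, 0.691, -0.0]
ft_force: [-4.2, 2.5, 5.2]
grip_width: 0.0174
t: 5.13
tool_pos: [0.4718, -0.0591, 0.0598]
eef_rot: [-0.0, 0.723, 0.691, -0.0]
ft_force: [-4.1, 2.6, 5.0]
grip_width: 0.0174
```

Total 130 mm; keep going in small steps until the stop.

```bash

for i in 1 2 3; do :; done
python3 -m crank '[[0,[-0.15,0,0],[0,0,0]],[0,[-0.25,0,0],[0,0,0]]]' 30
python3 -m crank '[[0,[-0.1,0,0],[0,0,0]],[0,[-0.2,0,0],[0,0,0]]]' 30
python3 -m crank '[[0,[-0.1,0,0],[0,0,0]],[0,[-0.2,0,0],[0,0,0]]]' 30

```

```text
t: 5.3
tool_pos: [0.4715, -0.065, 0.0598]
eef_rot: [-0.0, 0.723, 0.691, -0.0]
ft_force: [-3.6, 2.5, 5.1]
grip_width: 0.0174
t: 5.47
tool_pos: [0.4713, -0.0697, 0.0599]
eef_rot: [-0.0, 0.723, 0.691, -0.0]
ft_force: [-3.7, 3.1, 5.7]
grip_width: 0.0174
t: 5.63
tool_pos: [0.4713, -0.0719, 0.0599]
eef_rot: [-0.001, 0.723, 0.691, 0.001]
ft_force: [-4.3, 17.2, 6.0]
grip_width: 0.0175
```

```bash

python3 -m crank '[[0,[-0.08,0,0],[0,0,0]],[0,[-0.08,0,0],[0,0,0]]]' 30
python3 - <<'E'
from h import *
s=Cam("scene");s.crop("pics/s2.png",20,160,280,210,2.8)
t=Cam("top");t.crop("pics/t2.png",235,145,240,150,3.3)
E
```

```text
t: 5.8
tool_pos: [0.4713, -0.0718, 0.0599]
eef_rot: [-0.002, 0.722, 0.692, 0.002]
ft_force: [-3.8, 16.0, 5.6]
grip_width: 0.0175
```

View pics/s2.png

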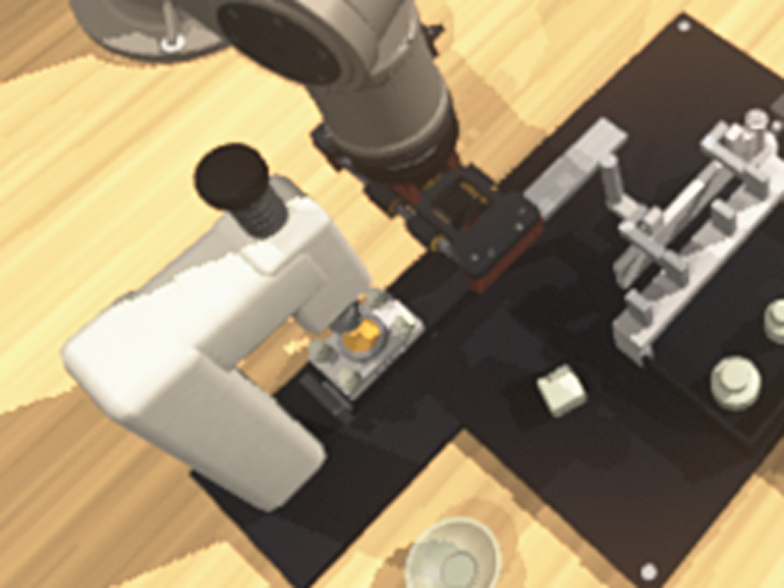

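View pics/t2.png

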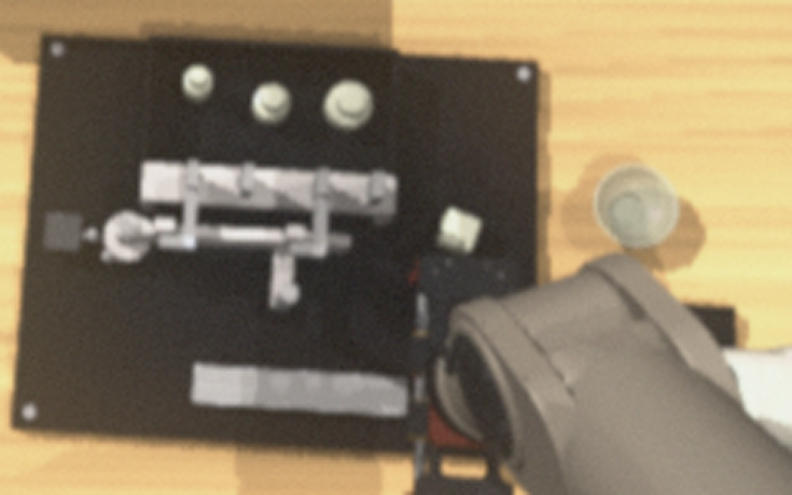

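```bash

python3 -m crank '[[50,[0,0,0],[0,0,0]],[50,[0,0,0],[0,0,0]],[50,[0,0,0],[0,0,0]],[50,[0.08,0,0],[0,0,0]],[50,[0.08,0,0],[0,0,0]]]' 15
python3 -m crank '[[50,[0,0,-0.6],[0,0,0]],[50,[0,0,-1.8],[0,0,0]],[50,[0,0,-3.2],[0,0,0]],[50,[0,0,-4.4],[0,0,0]]]' 15
python3 -c "
from h import *;go(.630,-.009,.170,-92.4);go(.630,-.009,.17,87.6);print(sense()['joints'])"
```

```text
t: 6.32
tool_pos: [0.4718, -0.0751, 0.0598]
eef_rot: [0.0, 0.723, 0.69, 0.0]
ft_force: [0.9, 0.3, -0.4]
grip_width: 0.0473
t: 6.65
tool_pos: [0.4715, -0.0748, 0.1714]
eef_rot: [-0.0, 0.723, 0.691, 0.0]
ft_force: [1.0, -0.3, -0.1]
grip_width: 0.0501
t 6.65 pos [ 0.4715 -0.0748  0.1714] yang -2.63 F [ 1.  -0.3 -0.1] w 0.0501 SHIFT [2.92 6.21 0.05] TURN [-0.   -0.   14.96]
t 6.65 pos [ 0.4715 -0.0748  0.1714] yang -2.63 F [ 1.  -0.3 -0.1] w 0.0501 SHIFT [2.92 6.21 0.05] TURN [  0.    -0.   -15.04]
[ 0.62887987  0.28886278 -0.69660062  2.03100058  0.23500143  0.90025038
 -0.24053907]
```

```bash

python3 -m crank '[[70,[0.2,0.5,0],[0,0,1.1]],[70,[0.4,1.0,0],[0,0,2.2]],[70,[0.6,1.5,0],[0,0,3.3]],[70,[0.8,2,0],[0,0,4.4]],[70,[1.0,2.5,0],[0,0,5.5]]]' 15
python3 -c "
from h import *;go(.630,-.009,.170,-92.4)"
```

```text
t: 7.07
tool_pos: [0.5357, -0.053, 0.1699]
eef_rot: [0.0, 0.891, 0.454, -0.0]
ft_force: [-0.1, 0.1, 0.8]
grip_width: 0.0701
t 7.07 pos [ 0.5357 -0.053   0.1699] yang -36.0 F [-0.1  0.1  0.8] w 0.0701 SHIFT [ 3.64  2.02 -0.01] TURN [0.  0.  9.4]
```

```bash

python3 -m crank '[[70,[0.8,0.4,0],[0,0,1.1]],[70,[1.6,0.8,0],[0,0,2.2]],[70,[2.4,1.3,0],[0,0,3.3]],[70,[3.1,1.7,0],[0,0,4.4]],[70,[3.64,2.02,0],[0,0,5.5]]]' 15
python3 -m crank '[[70,[0,0,0],[0,0,1.1]],[70,[0,0,0],[0,0,2.2]],[70,[0,0,0],[0,0,3.3]],[70,[0,0,0],[0,0,3.9]],[70,[0,0,0],[0,0,3.9]]]' 15
python3 - <<'E'
from h import *
go(.630,-.009,.170,-92.4);print(sense()["joint_vel"].round(2))
w=Cam("wrist");cv2.imwrite("pics/w4.png",w.img)
go(.630,-.009,.170,-92.4)
E
```

```text
t: 7.48
tool_pos: [0.6306, -0.0074, 0.1696]
eef_rot: [-0.0, 0.983, 0.183, 0.0]
ft_force: [0.5, -0.2, 0.9]
grip_width: 0.0698
t: 7.9
tool_pos: [0.6292, -0.0084, 0.1696]
eef_rot: [0.0, 1.0, -0.019, -0.0]
ft_force: [0.3, -0.1, 0.1]
grip_width: 0.0697
t 7.9 pos [ 0.6292 -0.0084  0.1696] yang -92.16 F [ 0.3 -0.1  0.1] w 0.0697 SHIFT [ 0.03  0.02 -0.01] TURN [0.   0.   0.04]
[ 0.01 -0.   -0.02 -0.    0.01  0.    0.11]
t 7.95 pos [ 0.6292 -0.0084  0.1697] yang -91.96 F [0.2 0.2 0.3] w 0.0699 SHIFT [ 0.03  0.02 -0.01] TURN [0.   0.   0.07]
```

View pics/w4.png

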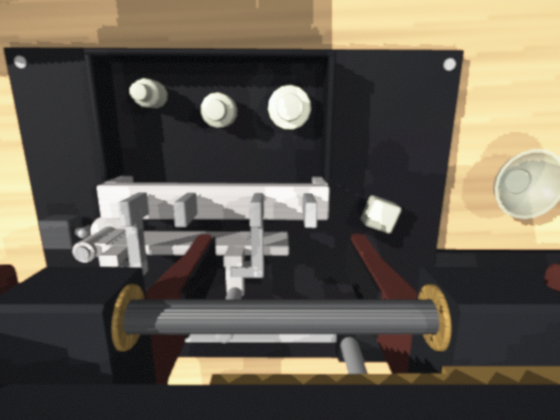

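```bash
python3 - <<'E'
from h import *
w=Cam("wrist");w.crop("pics/w5.png",80,160,280,150,2.8)
print(w.C)
E
```

```text
[ 0.69968426 -0.0102169   0.33143133]
```

View pics/w5.png

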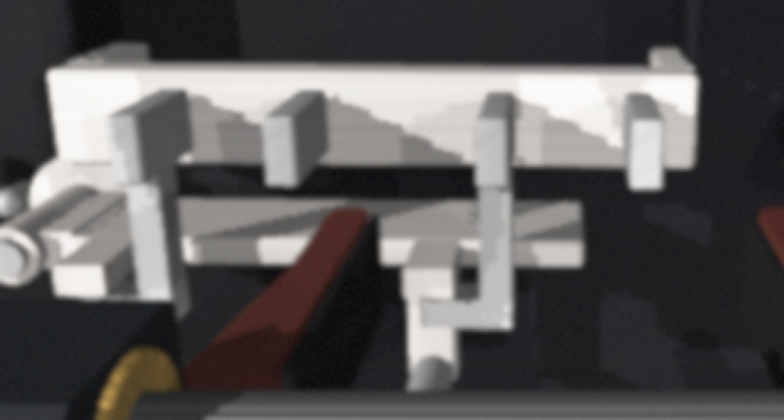

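```bash
python3 - <<'E'
from h import *
w=Cam("wrist")
yaw=-.0415; Rm=np.array([[np.cos(yaw),-np.sin(yaw)],[np.sin(yaw),np.cos(yaw)]])
for n,p in dict(ft_nl=(478,185),ft_nr=(512,185),ft_fl=(478,121),ft_fr=(512,121),l_nl=(631,188),l_nr=(664,188),l_fr=(660,122),l_fl=(628,122),hlug_nl=(266,185),hlug_nr=(296,185),htab_nl=(115,180),htab_nr=(152,183)).items():
  A=w.plane(80+p[0]/2.8,160+p[1]/2.8,.096);print(n,A.round(4),(Rm.T@A[:2]).round(4))
for p in [(20,62),(450,64)]: print(w.plane(*p,.012))
E
```

```text
ft_nl [0.6213 0.0159 0.096 ] [0.6201 0.0417]
ft_nr [0.621  0.0066 0.096 ] [0.6202 0.0324]
ft_fl [0.6394 0.0149 0.096 ] [0.6382 0.0414]
ft_fr [0.6391 0.0057 0.096 ] [0.6383 0.0323]
l_nl [ 0.619  -0.0259  0.096 ] [ 6.196e-01 -2.000e-04]
l_nr [ 0.6187 -0.035   0.096 ] [ 0.6196 -0.0093]
l_fr [ 0.6375 -0.034   0.096 ] [ 0.6383 -0.0075]
l_fl [ 0.6377 -0.0254  0.096 ] [0.6382 0.0011]
hlug_nl [0.6232 0.074  0.096 ] [0.6196 0.0998]
hlug_nr [0.6229 0.0657 0.096 ] [0.6197 0.0915]
htab_nl [0.626  0.1151 0.096 ] [0.6207 0.141 ]
htab_nr [0.6248 0.1051 0.096 ] [0.6199 0.1309]
[0.75817206 0.22718331 0.012     ]
[ 0.74321558 -0.16603838  0.012     ]
```

```bash
python3 -c "
from h import *;go(.6296,-.0096,.066,-92.4)"
python3 -m crank '[[70,[0.02,0.04,1.2],[0,0,0]],[70,[0.02,0.04,2.4],[0,0,0]],[70,[0.02,0.04,3.4],[0,0,0]],[70,[0.02,0.04,4.14],[0,0,0]],[70,[0.02,0.04,4.14],[0,0,0]]]' 15
python3 -c "
from h import *;go(.6296,-.0096,.066,-92.4)"
```

```text
t 8.05 pos [ 0.6292 -0.0083  0.1698] yang -91.92 F [0.2 0.1 0.4] w 0.07 SHIFT [0.02 0.05 4.15] TURN [0.   0.   0.08]
t: 8.47
tool_pos: [0.6266, -0.0096, 0.0622]
eef_rot: [0.0, 1.0, -0.017, -0.004]
ft_force: [-0.8, 0.1, -0.5]
grip_width: 0.0696
t 8.47 pos [ 0.6266 -0.0096  0.0622] yang -91.95 F [-0.8  0.1 -0.5] w 0.0696 SHIFT [ 0.12 -0.01 -0.15] TURN [0.   0.07 0.08]
```

```bash

python3 -m crank '[[64,[0,0,0],[0,0,0]],[58,[0,0,0],[0,0,0]],[53,[0,0,0],[0,0,0]],[53,[0,0,0],[0,0,0]]]' 20
python3 -m crank '[[50,[0,0.06,0],[0,0,0]],[46,[0,0.14,0],[0,0,0]],[42,[0,0.22,0],[0,0,0]],[38,[0,0.3,0],[0,0,0]],[34,[0,0.36,0],[0,0,0]]]' 20
python3 -m crank '[[30,[0,0,0],[0,0,0]],[30,[0,0,0],[0,0,0]],[30,[0,0,0],[0,0,0]]]' 20
python3 -c "
from h import *;go(.6296,-.0096,.066,-92.4)"
```

```text
t: 8.8
tool_pos: [0.6308, -0.0092, 0.068]
eef_rot: [-0.0, 1.0, -0.018, 0.001]
ft_force: [0.4, -0.1, 0.4]
grip_width: 0.0532
t: 9.22
tool_pos: [0.6304, -0.0181, 0.0677]
eef_rot: [-0.0, 1.0, -0.018, 0.001]
ft_force: [-0.3, 2.2, 6.6]
grip_width: 0.0355
t: 9.47
tool_pos: [0.6304, -0.0191, 0.0677]
eef_rot: [0.0, 1.0, -0.018, 0.001]
ft_force: [-0.5, -0.9, 6.9]
grip_width: 0.0338
t 9.47 pos [ 0.6304 -0.0191  0.0677] yang -92.1 F [-0.5 -0.9  6.9] w 0.0338 SHIFT [-0.05 -0.38  0.07] TURN [ 0.01 -0.02  0.05]
```

```bash

python3 -m crank '[[28,[0,0,0],[0,0,0]],[28,[0,0,0],[0,0,0]]]' 40
python3 -m crank '[[56,[0,0,0],[0,0,0]],[56,[0,0,0],[0,0,0]],[56,[0,0,0],[0,0,0]],[56,[0,0,0],[0,0,0]]]' 20
python3 -m crank '[[60,[0,0,-0.8],[0,0,0]],[60,[0,0,-2],[0,0,0]],[66,[0,0,-2.8],[0,0,0]]]' 20
python3 - <<'E'
from h import *
go(.6338,.0903,.135,-92.4)
w=Cam("wrist");cv2.imwrite("pics/w6.png",w.img)
E
```

```text
t: 9.63
tool_pos: [0.6304, -0.0193, 0.0677]
eef_rot: [0.0, 1.0, -0.019, 0.001]
ft_force: [0.3, -2.6, 7.3]
grip_width: 0.033
t: 9.97
tool_pos: [0.6291, -0.0183, 0.0661]
eef_rot: [0.0, 1.0, -0.018, -0.0]
ft_force: [-0.1, 0.1, 0.8]
grip_width: 0.054
t: 10.22
tool_pos: [0.6295, -0.018, 0.1377]
eef_rot: [-0.0, 1.0, -0.018, 0.0]
ft_force: [0.4, 0.6, 0.2]
grip_width: 0.0634
t 10.22 pos [ 0.6295 -0.018   0.1377] yang -92.02 F [0.4 0.6 0.2] w 0.0634 SHIFT [ 0.02 -4.34  0.11] TURN [-0.   -0.    0.06]
```

View pics/w6.png

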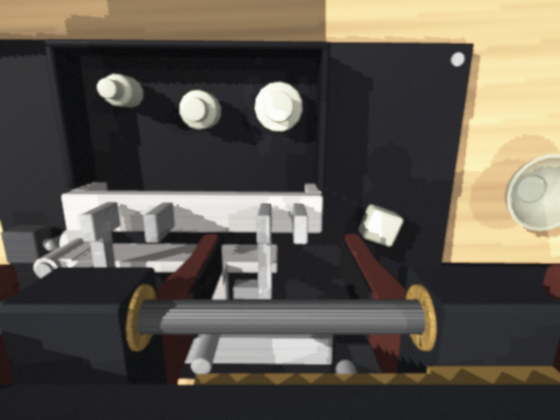

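```bash

python3 -m crank '[[70,[0,-1.2,0],[0,0,0]],[70,[0,-2.4,0],[0,0,0]],[70,[0,-3.6,0],[0,0,0]],[70,[0.02,-4.34,0],[0,0,0]],[70,[0.02,-4.34,0],[0,0,0]]]' 20
python3 - <<'E'
from h import *
go(.6338,.0903,.067,-92.4)
w=Cam("wrist");w.crop("pics/w7.png",150,160,280,150,2.8)
go(.6338,.0903,.067,-92.4)
E
```

```text
t: 10.68
tool_pos: [0.633, 0.0969, 0.1362]
eef_rot: [-0.002, 1.0, -0.014, -0.0]
ft_force: [-0.3, 0.8, -0.5]
grip_width: 0.0702
t 10.68 pos [0.633  0.0969 0.1362] yang -91.61 F [-0.3  0.8 -0.5] w 0.0702 SHIFT [0.04 0.27 2.77] TURN [-0.03  0.    0.13]
t 10.73 pos [0.6332 0.0934 0.136 ] yang -91.76 F [-0.7 -0.2 -0.7] w 0.0703 SHIFT [0.03 0.13 2.76] TURN [-0.01  0.    0.11]
```

View pics/w7.png

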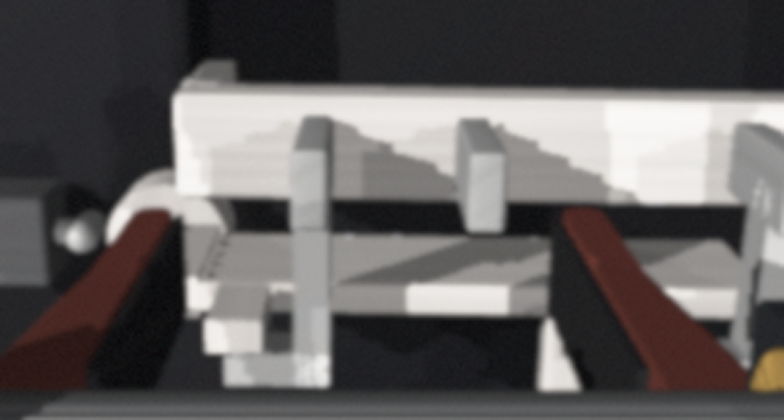

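```bash

python3 -m crank '[[70,[0,0,0],[0,0,0]],[70,[0,0,0],[0,0,0]]]' 20
python3 - <<'E'
from h import *
go(.6338,.0903,.067,-92.4)
w=Cam("wrist");w.crop("pics/w8.png",100,160,280,150,2.8)
t=Cam("top");s=Cam("scene");t.crop("pics/t8.png",230,180,60,60,8);s.crop("pics/s8.png",240,180,80,60,8)
E
```

```text
t: 10.9
tool_pos: [0.6337, 0.0881, 0.1359]
eef_rot: [0.001, 1.0, -0.019, -0.0]
ft_force: [-1.2, -0.4, 0.0]
grip_width: 0.0699
t 10.9 pos [0.6337 0.0881 0.1359] yang -92.16 F [-1.2 -0.4  0. ] w 0.0699 SHIFT [ 0.   -0.09  2.76] TURN [0.01 0.   0.04]
```

View pics/w8.png

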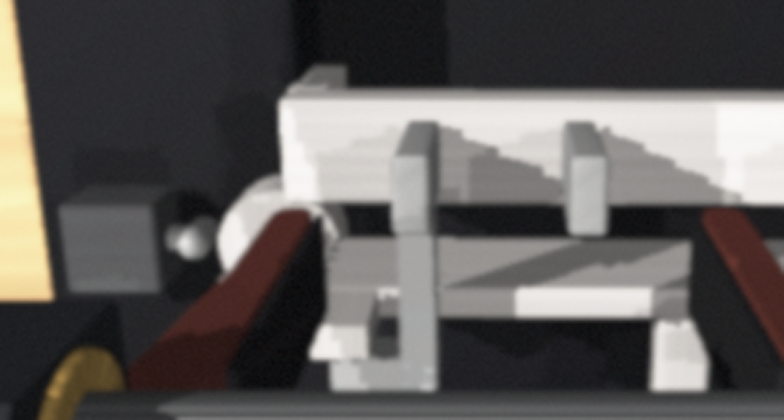

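View pics/s8.png

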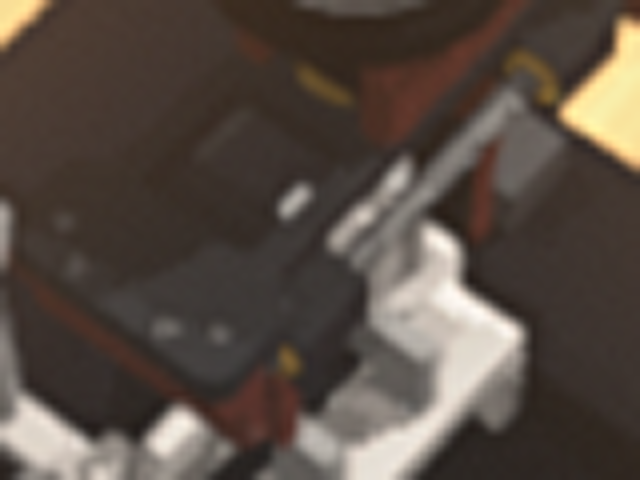

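```bash

python3 - <<'E'
from h import *
s=Cam("scene");t=Cam("top")
for z in (.08,.09,.1,.11,.12,.13,.14,.15): print(z,s.plane(290,201.7,z)[:2].round(4), s.proj([.600,.155,z])[0].round(1),t.proj([.6,.155,z])[0].round(1))
E
```

```text
0.08 [0.5997 0.16  ] [288.8 203.2] [275.6 210.6]
0.09 [0.6033 0.1547] [288.9 200.9] [275.5 209.9]
0.1 [0.6069 0.1495] [289.  198.6] [275.4 209.1]
0.11 [0.6105 0.1443] [289.  196.2] [275.3 208.4]
0.12 [0.6142 0.1391] [289.1 193.8] [275.3 207.6]
0.13 [0.6178 0.1339] [289.2 191.3] [275.2 206.8]
0.14 [0.6214 0.1286] [289.3 188.8] [275.1 206. ]
0.15 [0.625  0.1234] [289.3 186.2] [275.  205.2]
```

```bash
python3 - <<'E'
import cv2
a=cv2.imread("pics/scene0.png")[185:235,260:320];cv2.imwrite("pics/s9.png",cv2.resize(a,None,fx=10,fy=10))
a=cv2.imread("pics/top0.png")[195:235,255:315];cv2.imwrite("pics/t9.png",cv2.resize(a,None,fx=10,fy=10))
E
```

```text
(no output)
```

View pics/s9.png

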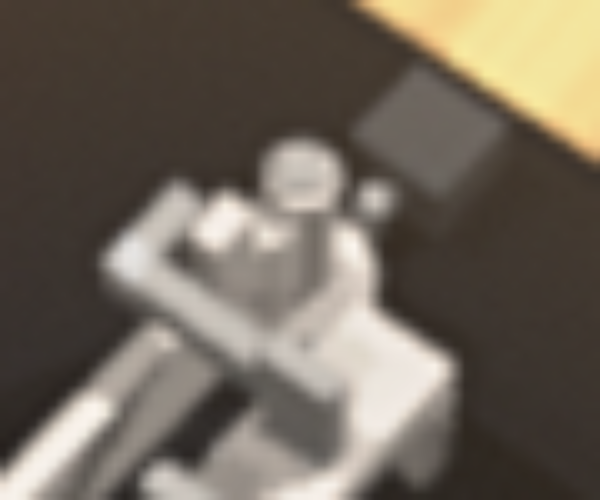

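View pics/t9.png

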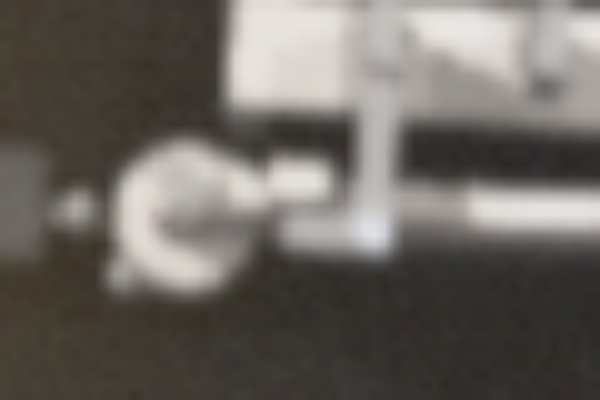

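```bash

python3 -m crank '[[70,[0,0,1.0],[0,0,0]],[70,[0,0,2.0],[0,0,0]],[70,[0,0,2.76],[0,0,0]],[64,[0,0,2.76],[0,0,0]],[58,[0,0,2.76],[0,0,0]]]' 20
python3 -c "
from h import *;go(.6338,.0903,.067,-92.4)"
```

```text
t: 11.57
tool_pos: [0.6331, 0.0897, 0.0667]
eef_rot: [0.0, 1.0, -0.018, -0.001]
ft_force: [0.6, 0.5, 0.3]
grip_width: 0.0605
t 11.57 pos [0.6331 0.0897 0.0667] yang -92.06 F [0.6 0.5 0.3] w 0.0605 SHIFT [ 0.03 -0.02 -0.01] TURN [0.01 0.02 0.06]
```

```bash

python3 -m crank '[[53,[0,0,0],[0,0,0]],[50,[0,0.06,0],[0,0,0]],[46,[0,0.14,0],[0,0,0]],[42,[0,0.22,0],[0,0,0]],[38,[0,0.3,0],[0,0,0]]]' 20
python3 -m crank '[[34,[0,0.06,0],[0,0,0]],[30,[0,0.06,0],[0,0,0]],[30,[0,0.06,0],[0,0,0]],[30,[0,0.06,0],[0,0,0]]]' 25
python3 -m crank '[[28,[0,0,0],[0,0,0]],[28,[0,0,0],[0,0,0]]]' 40

```

```text
t: 11.98
tool_pos: [0.6346, 0.0838, 0.0689]
eef_rot: [-0.001, 1.0, -0.018, 0.001]
ft_force: [-0.0, 5.2, 4.1]
grip_width: 0.0396
t: 12.32
tool_pos: [0.6345, 0.0808, 0.0688]
eef_rot: [-0.0, 1.0, -0.018, 0.001]
ft_force: [-0.5, 0.4, 8.4]
grip_width: 0.0335
t: 12.48
tool_pos: [0.6345, 0.0806, 0.0688]
eef_rot: [0.0, 1.0, -0.019, 0.001]
ft_force: [-1.1, 0.1, 7.6]
grip_width: 0.0327
```

```bash

python3 -m crank '[[56,[0,0,0],[0,0,0]],[56,[0,0,0],[0,0,0]],[56,[0,0,0],[0,0,0]],[56,[0,0,0],[0,0,0]]]' 20
python3 -m crank '[[56,[0,0,-0.8],[0,0,0]],[56,[0,0,-2],[0,0,0]],[50,[0,0,-3.4],[0,0,0]],[50,[0,0,-4.8],[0,0,0]]]' 20
python3 - <<'E'
from h import *
go(.545,.04,.19,-45)
t=Cam("top");s=Cam("scene")
t.crop("pics/t10.png",280,190,60,60,10);s.crop("pics/s10.png",205,195,80,60,10)
w=Cam("wrist");cv2.imwrite("pics/w10.png",w.img)
E
```

```text
t: 12.82
tool_pos: [0.6331, 0.0805, 0.067]
eef_rot: [0.0, 1.0, -0.018, -0.0]
ft_force: [0.1, -0.2, 0.2]
grip_width: 0.0545
t: 13.15
tool_pos: [0.6326, 0.0807, 0.1878]
eef_rot: [0.0, 1.0, -0.018, -0.001]
ft_force: [0.4, -0.1, -0.2]
grip_width: 0.0506
t 13.15 pos [0.6326 0.0807 0.1878] yang -92.03 F [ 0.4 -0.1 -0.2] w 0.0506 SHIFT [-3.44  1.75 -0.08] TURN [-0.    0.02 -7.84]
```

View pics/t10.png

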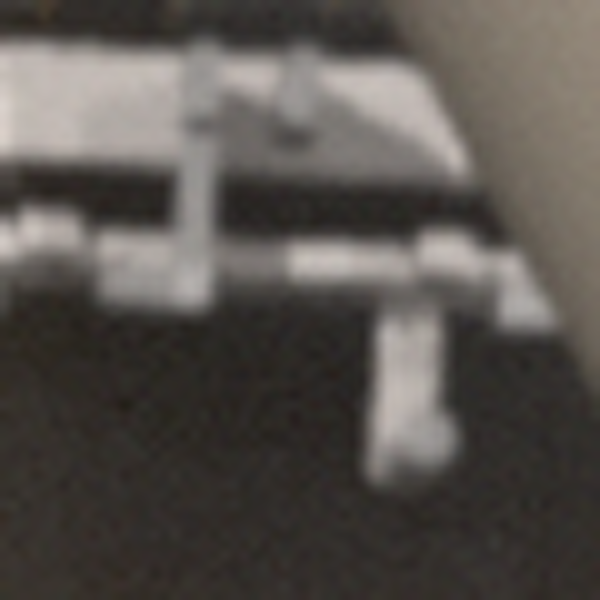

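View pics/s10.png

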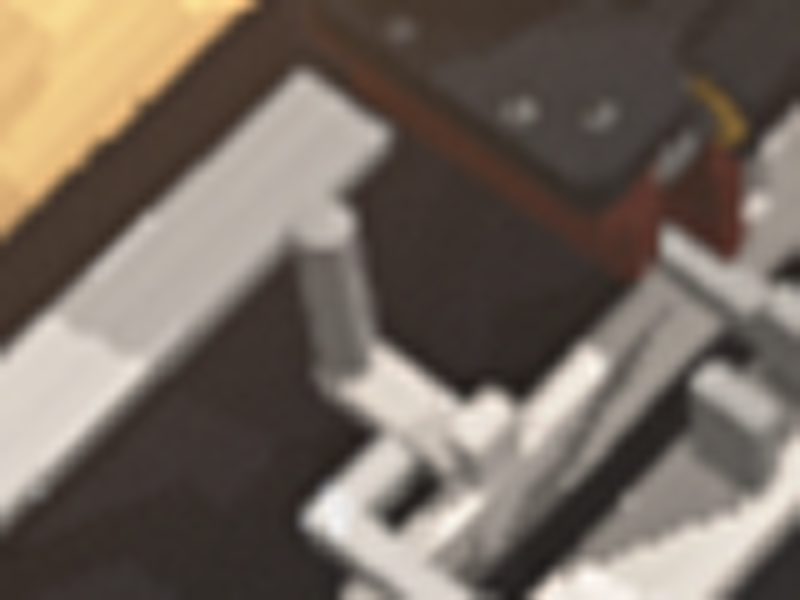

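View pics/w10.png

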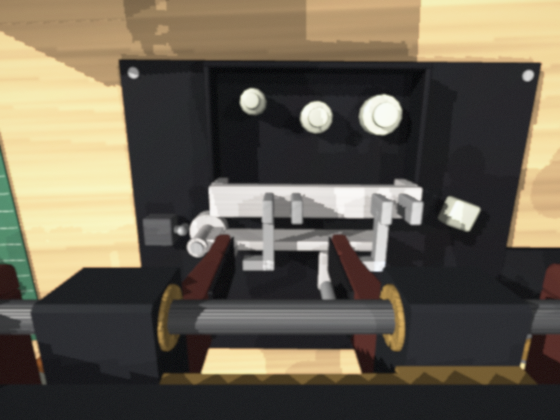

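```bash

python3 - <<'E'
from h import *
t=Cam("top");s=Cam("scene")
X=tri(t,(323.7,233.8),s,(237.7,217));print(X,t.plane(323.7,233.8,.118),s.plane(237.7,217,.118))
go(.546,.0405,.19,-45)
E
```

```text
(array([0.54098985, 0.03886517, 0.11287077]), array([-1.02690868, -0.88894359]), array([-1.49325135,  0.29491783])) [0.53822113 0.03691735 0.118     ] [0.54546403 0.03945304 0.118     ]
t 13.4 pos [0.6329 0.0807 0.1866] yang -92.05 F [-1.2  0.3 -0.6] w 0.0497 SHIFT [-3.42  1.73 -0.13] TURN [ 0.    0.01 -7.84]
```

```bash

python3 -m crank '[[44,[-1,0.5,0],[0,0,-0.8]],[44,[-2,1,0],[0,0,-1.6]],[44,[-3,1.5,0],[0,0,-2.4]],[44,[-3.57,1.84,0],[0,0,-2.84]],[44,[-3.57,1.84,0],[0,0,-2.84]]]' 40
python3 -m crank '[[40,[0,0,0],[0,0,0]],[40,[0,0,0.8],[0,0,0]],[40,[0,0,1.5],[0,0,0]],[40,[0,0,1.5],[0,0,0]]]' 40
python3 - <<'E'
from h import *
go(.542,.038,.081,-75)
w=Cam("wrist");cv2.imwrite("pics/w11.png",w.img)
s=Cam("scene");s.crop("pics/s11.png",190,160,120,90,6)
E
```

```text
t: 13.82
tool_pos: [0.5384, 0.0358, 0.1851]
eef_rot: [0.001, 0.991, 0.131, -0.003]
ft_force: [-0.2, 0.4, 0.2]
grip_width: 0.044
t: 14.15
tool_pos: [0.5412, 0.0387, 0.1463]
eef_rot: [-0.0, 0.991, 0.13, -0.003]
ft_force: [1.3, -0.3, -0.1]
grip_width: 0.0395
t 14.15 pos [0.5412 0.0387 0.1463] yang -75.02 F [ 1.3 -0.3 -0.1] w 0.0395 SHIFT [0.04 0.04 2.61] TURN [-0.01  0.05 -0.  ]
```

View pics/w11.png

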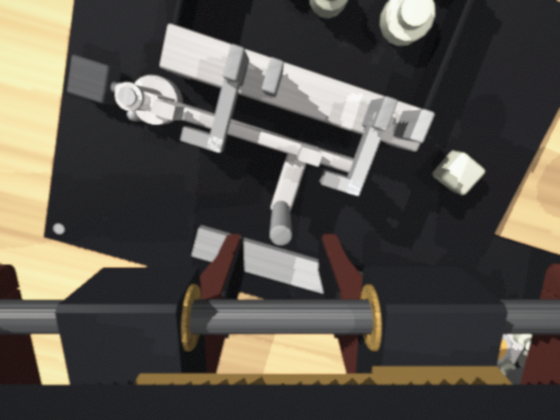

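View pics/s11.png

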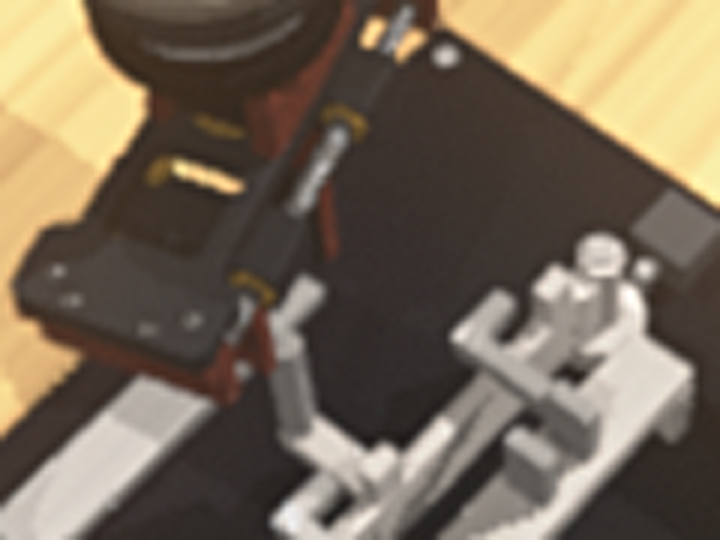

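```bash

python3 - <<'E'
from h import *
w=Cam("wrist");print(w.plane(281,235,.118),w.C)
go(.542,.038,.081,-75)
E
```

```text
[0.54248075 0.03966298 0.118     ] [0.61118037 0.05760424 0.3106799 ]
t 14.3 pos [0.5433 0.0391 0.1499] yang -74.99 F [0.1 1.1 0.7] w 0.0401 SHIFT [-0.06  0.03  2.76] TURN [-0.01 -0.    0.  ]
```

Consistent at (0.542, 0.039). Descend and grip the post.

```bash

python3 -m crank '[[40,[-0.04,0,1.0],[0,0,0]],[40,[-0.04,0,2.0],[0,0,0]],[40,[-0.04,0,2.76],[0,0,0]],[40,[-0.04,0,2.76],[0,0,0]]]' 40
python3 -m crank '[[0,[0,0,0],[0,0,0]],[0,[0,0,0],[0,0,0]],[0,[0,0,0],[0,0,0]],[0,[0,0,0],[0,0,0]],[0,[0,0,0],[0,0,0]]]' 40
python3 -c "
from h import *;go(.542,.039,.081,-75)"
```

```text
t: 14.63
tool_pos: [0.5402, 0.0381, 0.0785]
eef_rot: [-0.0, 0.991, 0.131, -0.002]
ft_force: [-0.2, 0.3, -0.4]
grip_width: 0.0401
t: 15.05
tool_pos: [0.5424, 0.0394, 0.0822]
eef_rot: [-0.001, 0.991, 0.131, 0.001]
ft_force: [-1.0, 3.7, 3.4]
grip_width: 0.0132
t 15.05 pos [0.5424 0.0394 0.0822] yang -74.97 F [-1.   3.7  3.4] w 0.0132 SHIFT [-0.02  0.01  0.05] TURN [-0.01 -0.02  0.01]
```

```bash
cat >> h.py <<'E'
H=np.array([.5975,.1622])
def arc(angs,p0=(.5424,.0394)):
    s=sense();q=s["eef_rot"];r=R.from_quat([q[1],q[2],q[3],q[0]]);v=np.array(p0)-H
    print("now",np.round(s["tool_pos"],4),"F",s["ft_force"].round(1),"theta",round(theta(s["tool_pos"]),3))
    for a in angs:
        c,k=np.cos(-a),np.sin(-a);p=H+np.array([[c,-k],[k,c]])@v
        print(a,p.round(4),(r.inv().apply(np.r_[p,s["tool_pos"][2]]-s["tool_pos"])/.025).round(2))
def theta(p):
    a=np.arctan2(.0394-H[1],.5424-H[0]);b=np.arctan2(p[1]-H[1],p[0]-H[0]);return (a-b)%(2*np.pi)
E
python3 -c "
from h import *;arc(np.arange(.1,1.75,.1))"
```

```text
now [0.5424 0.0394 0.0822] F [-1.   3.7  3.4] theta 6.283
0.1 [0.5304 0.0455] [-0.4  -0.36 -0.  ]
0.2 [0.5191 0.0528] [-0.76 -0.76 -0.  ]
0.30000000000000004 [0.5086 0.0612] [-1.08 -1.19 -0.  ]
0.4 [0.4989 0.0706] [-1.36 -1.65 -0.  ]
0.5 [0.4903 0.0808] [-1.59 -2.14 -0.  ]
0.6 [0.4827 0.092 ] [-1.76 -2.65 -0.  ]
0.7000000000000001 [0.4762 0.1038] [-1.89 -3.17 -0.  ]
0.8 [0.471  0.1162] [-1.96 -3.71 -0.  ]
0.9 [0.4671 0.129 ] [-1.98 -4.24 -0.  ]
1.0 [0.4644 0.1422] [-1.95 -4.78 -0.  ]
1.1 [0.4631 0.1556] [-1.86 -5.31 -0.  ]
1.2000000000000002 [0.4631 0.1691] [-1.72 -5.83  0.  ]
1.3000000000000003 [0.4644 0.1824] [-1.53 -6.33  0.  ]
1.4000000000000001 [0.4671 0.1956] [-1.29 -6.82  0.  ]
1.5000000000000002 [0.4711 0.2085] [-1.   -7.27  0.  ]
1.6 [0.4764 0.2209] [-0.67 -7.69  0.  ]
1.7000000000000002 [0.4828 0.2327] [-0.3  -8.08  0.01]
```

```bash

python3 -m crank '[[0,[-0.2,-0.18,0],[0,0,0]],[0,[-0.4,-0.36,0],[0,0,0]],[0,[-0.58,-0.56,0],[0,0,0]],[0,[-0.76,-0.76,0],[0,0,0]],[0,[-0.76,-0.76,0],[0,0,0]]]' 40
python3 -c "
from h import *;arc(np.arange(.3,.81,.1))"
```

```text
t: 15.47
tool_pos: [0.5182, 0.0523, 0.082]
eef_rot: [0.0, 0.991, 0.131, 0.001]
ft_force: [2.2, 0.1, 7.5]
grip_width: 0.0133
now [0.5182 0.0523 0.082 ] F [2.2 0.1 7.5] theta 0.204
0.3 [0.5086 0.0612] [-0.28 -0.44 -0.  ]
0.4 [0.4989 0.0706] [-0.55 -0.9  -0.  ]
0.5 [0.4903 0.0808] [-0.78 -1.39 -0.  ]
0.6000000000000001 [0.4827 0.092 ] [-0.96 -1.9  -0.  ]
0.7000000000000002 [0.4762 0.1038] [-1.09 -2.42 -0.  ]
0.8000000000000003 [0.471  0.1162] [-1.16 -2.96 -0.  ]
```

Gate follows freely with low force. Continue.

```bash

python3 -m crank '[[0,[-0.14,-0.22,0],[0,0,0]],[0,[-0.28,-0.44,0],[0,0,0]],[0,[-0.42,-0.67,0],[0,0,0]],[0,[-0.55,-0.9,0],[0,0,0]],[0,[-0.67,-1.14,0],[0,0,0]]]' 40
python3 -c "
from h import *;arc(np.arange(.45,1.1,.1))"
```

```text
t: 15.88
tool_pos: [0.494, 0.0725, 0.0819]
eef_rot: [0.002, 0.992, 0.129, -0.001]
ft_force: [-3.1, -5.7, 16.5]
grip_width: 0.0134
now [0.494  0.0725 0.0819] F [-3.1 -5.7 16.5] theta 0.435
0.45 [0.4945 0.0756] [ 0.05 -0.11 -0.  ]
0.55 [0.4863 0.0863] [-0.15 -0.61 -0.  ]
0.6500000000000001 [0.4793 0.0978] [-0.31 -1.13 -0.  ]
0.7500000000000001 [0.4735 0.1099] [-0.41 -1.66 -0.01]
0.8500000000000001 [0.4689 0.1225] [-0.46 -2.19 -0.01]
0.9500000000000002 [0.4656 0.1356] [-0.45 -2.73 -0.01]
1.0500000000000003 [0.4636 0.1489] [-0.39 -3.27 -0.01]
```

```bash

python3 -m crank '[[0,[-0.1,-0.25,-0.03],[0,0,0]],[0,[-0.2,-0.5,-0.05],[0,0,0]],[0,[-0.28,-0.76,-0.05],[0,0,0]],[0,[-0.36,-1.02,-0.05],[0,0,0]],[0,[-0.36,-1.02,-0.05],[0,0,0]]]' 40
python3 -c "
from h import *;arc(np.arange(.65,1.3,.1))"
```

```text
t: 16.3
tool_pos: [0.4773, 0.093, 0.082]
eef_rot: [0.003, 0.992, 0.13, -0.002]
ft_force: [0.2, -13.1, 9.6]
grip_width: 0.0134
now [0.4773 0.093  0.082 ] F [  0.2 -13.1   9.6] theta 0.627
0.65 [0.4793 0.0978] [ 0.13 -0.16 -0.  ]
0.75 [0.4735 0.1099] [ 0.03 -0.69 -0.  ]
0.85 [0.4689 0.1225] [-0.02 -1.23 -0.01]
0.95 [0.4656 0.1356] [-0.02 -1.77 -0.01]
1.0499999999999998 [0.4636 0.1489] [ 0.04 -2.3  -0.01]
1.15 [0.4629 0.1623] [ 0.16 -2.83 -0.02]
1.25 [0.4636 0.1758] [ 0.32 -3.34 -0.02]
```

```bash

python3 -m crank '[[0,[-0.05,-0.27,0],[0,0,0]],[0,[-0.1,-0.53,0],[0,0,0]],[0,[-0.13,-0.8,0],[0,0,0]],[0,[-0.15,-1.07,0],[0,0,0]],[0,[-0.15,-1.07,0],[0,0,0]]]' 40
python3 - <<'E'
from h import *
arc(np.arange(.85,1.5,.1))
t=Cam("top");t.crop("pics/t12.png",235,145,240,150,3.3);s=Cam("scene");s.crop("pics/s12.png",150,140,220,160,3.6)
E
```

```text
t: 16.72
tool_pos: [0.4655, 0.1209, 0.0818]
eef_rot: [0.001, 0.991, 0.131, -0.003]
ft_force: [-6.5, -1.9, 9.7]
grip_width: 0.0136
now [0.4655 0.1209 0.0818] F [-6.5 -1.9  9.7] theta 0.846
0.85 [0.4689 0.1225] [ 0.15 -0.03 -0.  ]
0.95 [0.4656 0.1356] [ 0.15 -0.57 -0.  ]
1.0499999999999998 [0.4636 0.1489] [ 0.21 -1.1  -0.  ]
1.15 [0.4629 0.1623] [ 0.33 -1.63 -0.01]
1.25 [0.4636 0.1758] [ 0.49 -2.14 -0.01]
1.3499999999999999 [0.4656 0.1891] [ 0.71 -2.63 -0.01]
1.4499999999999997 [0.469  0.2021] [ 0.97 -3.1  -0.01]
```

View pics/s12.png

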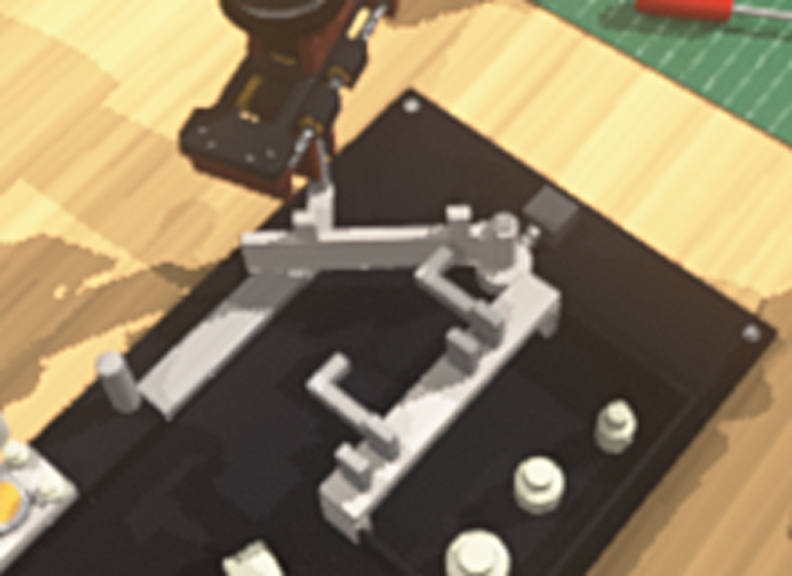

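```bash
sed -i 's/^H=.*/H=np.array([.5938,.163])/' h.py
python3 -c "
from h import *;arc(np.arange(.85,1.75,.1))"
```

```text
now [0.4655 0.1209 0.0818] F [-6.8 -1.6  9.5] theta 0.859
0.85 [0.467 0.12 ] [ 0.05  0.05 -0.  ]
0.95 [0.4634 0.1329] [ 0.04 -0.49 -0.  ]
1.0499999999999998 [0.461  0.1461] [ 0.09 -1.02 -0.  ]
1.15 [0.46   0.1594] [ 0.19 -1.55 -0.  ]
1.25 [0.4603 0.1728] [ 0.34 -2.06 -0.01]
1.3499999999999999 [0.4619 0.1861] [ 0.54 -2.56 -0.01]
1.4499999999999997 [0.4649 0.1991] [ 0.79 -3.03 -0.01]
1.5499999999999998 [0.4692 0.2118] [ 1.08 -3.48 -0.01]
1.65 [0.4747 0.224 ] [ 1.42 -3.89 -0.02]
```

```bash

python3 -m crank '[[0,[-0.1,-0.25,0],[0,0,0]],[0,[-0.11,-0.46,0],[0,0,0]],[0,[-0.09,-0.72,0],[0,0,0]],[0,[-0.06,-0.99,0],[0,0,0]],[0,[-0.06,-0.99,0],[0,0,0]]]' 40
python3 -c "
from h import *;arc(np.arange(1.05,1.75,.1))"
```

```text
t: 17.23
tool_pos: [0.4595, 0.1472, 0.0819]
eef_rot: [-0.0, 0.991, 0.132, -0.001]
ft_force: [-4.3, 1.3, 4.2]
grip_width: 0.0133
now [0.4595 0.1472 0.0819] F [-4.3  1.3  4.2] theta 1.06
1.05 [0.461  0.1461] [ 0.05  0.06 -0.  ]
1.1500000000000001 [0.46   0.1594] [ 0.15 -0.47  0.  ]
1.2500000000000002 [0.4603 0.1728] [ 0.3  -0.98  0.  ]
1.3500000000000003 [0.4619 0.1861] [ 0.5  -1.47  0.  ]
1.4500000000000004 [0.4649 0.1991] [ 0.75 -1.95  0.  ]
1.5500000000000005 [0.4692 0.2118] [ 1.05 -2.39  0.  ]
1.6500000000000006 [0.4747 0.224 ] [ 1.39 -2.81 -0.  ]
```

```bash

python3 -m crank '[[0,[0.05,-0.28,0],[0,0,0]],[0,[0.1,-0.53,0],[0,0,0]],[0,[0.17,-0.78,0],[0,0,0]],[0,[0.25,-1.04,0],[0,0,0]],[0,[0.35,-1.29,0],[0,0,0]]]' 40
python3 -c "
from h import *;arc(np.arange(1.25,1.75,.1))"
```

```text
t: 17.65
tool_pos: [0.4609, 0.1791, 0.0818]
eef_rot: [0.0, 0.991, 0.13, -0.0]
ft_force: [-3.5, -3.8, 1.6]
grip_width: 0.0135
now [0.4609 0.1791 0.0818] F [-3.5 -3.8  1.6] theta 1.297
1.25 [0.4603 0.1728] [-0.09  0.24  0.  ]
1.35 [0.4619 0.1861] [ 0.11 -0.26 -0.  ]
1.4500000000000002 [0.4649 0.1991] [ 0.36 -0.73 -0.  ]
1.5500000000000003 [0.4692 0.2118] [ 0.66 -1.18 -0.  ]
1.6500000000000004 [0.4747 0.224 ] [ 1.   -1.59 -0.  ]
```

```bash

python3 -m crank '[[0,[0.1,-0.25,0],[0,0,0]],[0,[0.22,-0.5,0],[0,0,0]],[0,[0.36,-0.73,0],[0,0,0]],[0,[0.5,-0.96,0],[0,0,0]],[0,[0.66,-1.18,0],[0,0,0]]]' 40
python3 -m crank '[[0,[0.16,-0.21,0],[0,0,0]],[0,[0.33,-0.42,0],[0,0,0]],[0,[0.33,-0.42,0],[0,0,0]],[0,[0.33,-0.42,0],[0,0,0]]]' 40
python3 - <<'E'
from h import *
arc([1.6,1.65,1.7])
t=Cam("top");t.crop("pics/t13.png",235,145,240,150,3.3);s=Cam("scene");s.crop("pics/s13.png",150,140,220,160,3.6)
w=Cam("wrist");cv2.imwrite("pics/w13.png",w.img)
E
```

```text
t: 18.07
tool_pos: [0.4697, 0.2119, 0.0817]
eef_rot: [0.0, 0.991, 0.13, -0.0]
ft_force: [0.4, -4.7, -4.5]
grip_width: 0.0133
t: 18.4
tool_pos: [0.475, 0.2243, 0.0818]
eef_rot: [-0.0, 0.991, 0.131, 0.0]
ft_force: [0.6, -3.0, -7.1]
grip_width: 0.0132
now [0.475  0.2243 0.0818] F [ 0.6 -3.  -7.1] theta 1.653
1.6 [0.4718 0.218 ] [-0.19  0.21 -0.  ]
1.65 [0.4747 0.224 ] [-0.02  0.01 -0.  ]
1.7 [0.4779 0.2299] [ 0.17 -0.19  0.  ]
```

View pics/s13.png

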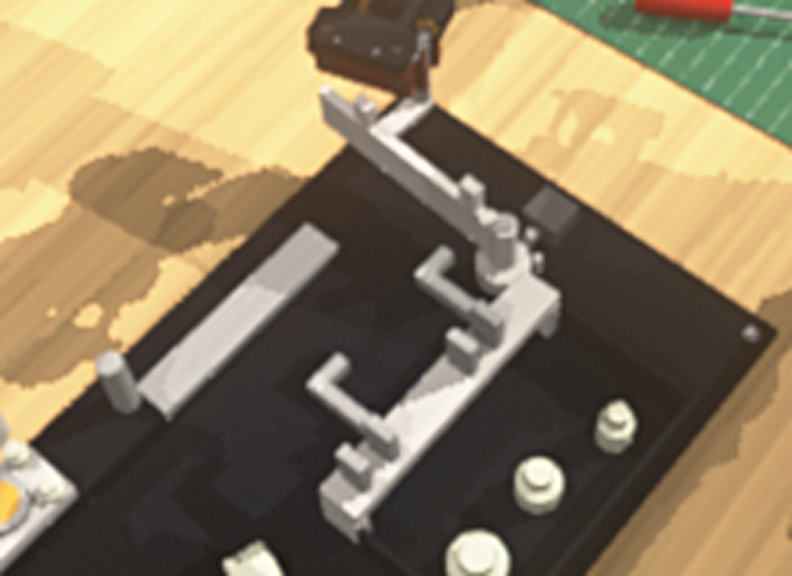

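View pics/w13.png

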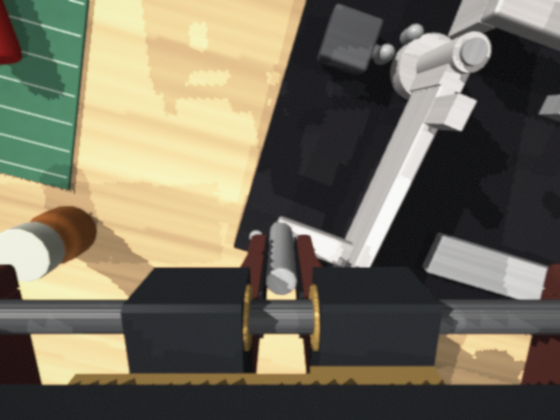

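View pics/t13.png

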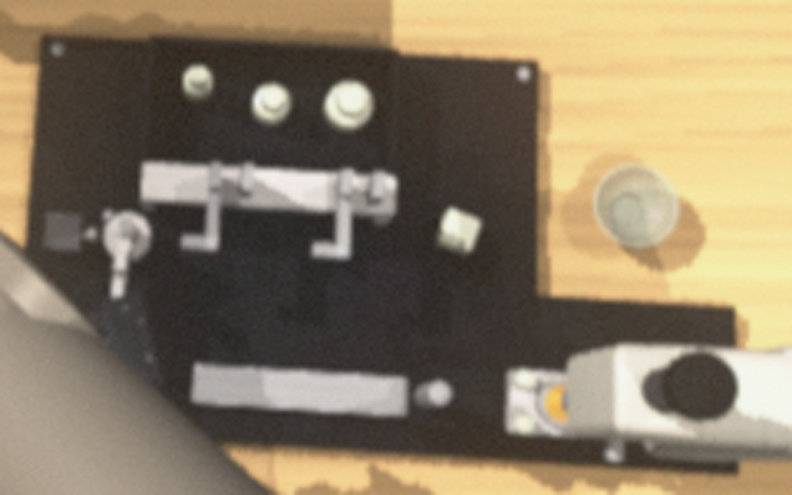

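```bash
python3 - <<'E'
from h import *
w=Cam("wrist");w.crop("pics/w14.png",330,60,150,215,2.7)
s=Cam("scene");s.crop("pics/s14.png",230,155,80,70,9)
E
```

```text
(no output)
```

View pics/w14.png

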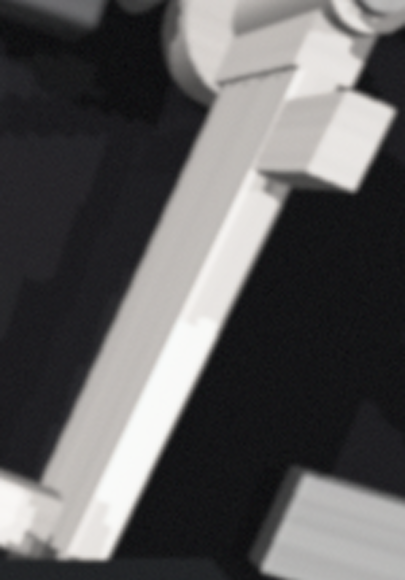

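View pics/s14.png

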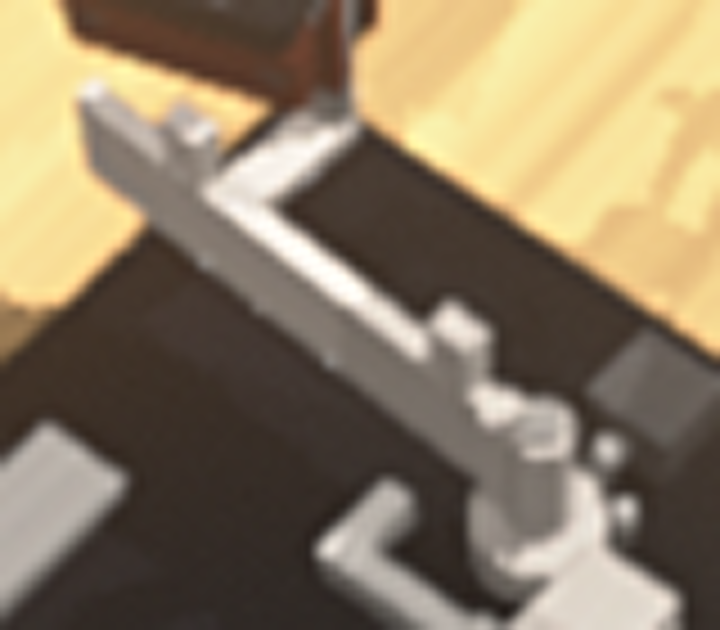

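```bash
python3 - <<'E'
from h import *
w=Cam("wrist");s=Cam("scene")
W=lambda p:w.plane(330+p[0]/2.7,60+p[1]/2.7,.07);S=lambda p:s.plane(230+p[0]/9,155+p[1]/9,.07)
for f,a,b in [(W,(285,195),(110,560)),(W,(298,70),(65,550)),(S,(85,100),(425,352)),(S,(262,205),(432,335))]:
    A,B=f(a),f(b); d=(B-A)[:2]; 
    if d[0]>0:d=-d
    an=np.degrees(np.arctan2(d[1],d[0]))%360;print(A.round(3),B.round(3),"open deg",267.6-an)
arc([1.65])
E
```

```text
[0.557 0.163 0.07 ] [0.475 0.17  0.07 ] open deg 92.8051050027943
[0.579 0.169 0.07 ] [0.475 0.18  0.07 ] open deg 93.81672725290588
[0.43  0.174 0.07 ] [0.559 0.164 0.07 ] open deg 92.12960318671665
[0.493 0.176 0.07 ] [0.557 0.17  0.07 ] open deg 93.13252999697119
now [0.4746 0.2236 0.0818] F [ 1.4 -1.9 -9.9] theta 1.647
1.65 [0.4747 0.224 ] [ 0.01 -0.02 -0.  ]
```

```bash

python3 -m crank '[[0,[0.06,-0.07,0],[0,0,0]],[0,[0.1,-0.12,0],[0,0,0]],[0,[0.1,-0.12,0],[0,0,0]],[0,[0.1,-0.12,0],[0,0,0]]]' 40
python3 -m crank '[[0,[0,0,0],[0,0,0]],[0,[0,0,0],[0,0,0]],[0,[0,0,0],[0,0,0]],[0,[0,0,0],[0,0,0]]]' 40
python3 - <<'E'
from h import *
arc([1.7]);print(sense()["joint_vel"].round(3))
s=Cam("scene");s.crop("pics/s15.png",40,130,260,200,3)
E
```

```text
t: 19.08
tool_pos: [0.4764, 0.2271, 0.0819]
eef_rot: [0.0, 0.991, 0.13, -0.0]
ft_force: [2.7, -3.6, -10.9]
grip_width: 0.0131
t: 19.42
tool_pos: [0.4764, 0.2271, 0.0819]
eef_rot: [0.0, 0.991, 0.13, -0.0]
ft_force: [2.5, -4.0, -12.0]
grip_width: 0.0133
now [0.4764 0.2271 0.0819] F [  2.5  -4.  -12. ] theta 1.677
1.7 [0.4779 0.2299] [ 0.08 -0.09 -0.  ]
[-0.     0.001  0.001  0.001  0.    -0.     0.   ]
```

View pics/s15.png

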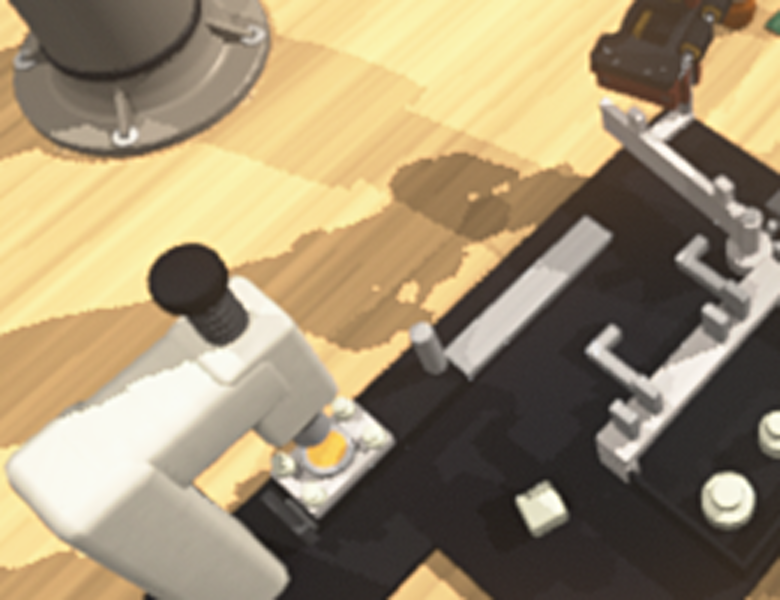

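```bash
python3 - <<'E'
from h import *
s=Cam("scene");t=Cam("top")
A=t.plane(235+437/3.3,145+392/3.3,.098);B=s.plane(40+424/3,130+330/3,.098);print(A,B)
A=t.plane(235+245/3.3,145+381/3.3,.098);B=s.plane(226.4,198,.098);print("start",A,B)
# press head -face via top crop x=568,y=~370 at head lower edge
for p in [(570,352),(567,405)]:
  for z in (.146,.2): print(p,z,t.plane(235+p[0]/3.3,145+p[1]/3.3,z).round(4))
E
```

```text
[ 0.46965331 -0.07085987  0.098     ] [ 0.47584384 -0.07073605  0.098     ]
start [0.47474388 0.06993667 0.098     ] [0.48239228 0.07018061 0.098     ]
(570, 352) 0.146 [ 0.4969 -0.1536  0.146 ]
(570, 352) 0.2 [ 0.4924 -0.1364  0.2   ]
(567, 405) 0.146 [ 0.4601 -0.1502  0.146 ]
(567, 405) 0.2 [ 0.4578 -0.1331  0.2   ]
```

```bash
python3 -c "
from cell import finish_job,sense
print(finish_job());print(sense()['tool_pos'],sense()['grip_width'])"
```

```text
the job is handed in; nothing more can be done
None
the job is handed in; nothing more can be done
```

I did the job in the order asked and handed it in at about 19.5 s, with the gripper still holding the gate wide open. No verdict came back.

- **Carriage:** I slid it about 142 mm by its knob until it met a hard stop (about 17 N, no further movement). After release, the cameras showed the watch under the ram and the knob within about 1 mm of where I left it. The camera check against the press head was only rough, but agreed with fully home.
- **Catches:** I squeezed the free-end catch first, then the hinge one. Both ended at 33–34 mm over the outer faces, against 34 mm fully shut, and pressing at 40 N closed neither by more than about 1 mm. Later pictures showed both hooks clear of the gate tongues.
- **Gate:** I swung it past the detent by its post. The edges in the wrist and scene pictures gave 92–94° open. I then opened it a little further, and the tool position gave about 1.68 rad (96°). The arm was still, with a 40 N grip setting and about 13 N at the wrist.
- **Loose things:** the dies and block showed no movement in the pictures. I took no separate measurement of the screwdriver, ring, dish or jar, but the gripper never went near them.

Two readings disagreed slightly. The scene and top cameras differed by 6–8 mm on the knob. My first hinge estimate was about 4 mm off, so I corrected it partway through the swing. Neither affected the result.

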